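Hold the hidden bolt head behind the vacuum manifold bracket

ROBOT

A 6-joint arm with a two-finger parallel gripper is mounted at the origin on the work surface. World frame = base frame: x ahead of the robot, y to its left, z up, the work surface at z = 0. Lengths are in mm, angles in rad, forces in N, time in s.
With the tool pointing down it reaches from about 300 to 775 mm from the base axis. Payload 14.6 kg.
Tool frame: the origin (TCP) lies at the very end of the fingers, on their centre line; the grasp point (between the pads) lies manip.grip_depth behind it (manip.grip_depth is the distance from the TCP to the grasp point, in mm); x points along the fingers, z is the direction in which the jaws open and shut, and the axes are right-handed (so a half turn about x gives the same grasp; the last joint's range is limited). The gripper opens to 94 mm and grips with 3 to 60 N. Pads are 16 mm wide; open, the fingers measure 119 mm over their backs; the gripper's body (75 mm by 177 mm) begins 78 mm behind the grasp point.
Start: joints at [-1.196, 0.3, 1.521, -0, 1.321, -0.067], TCP at [235.154, -497.184, 205.446] pointing down, gripper open.
Joint ranges: [-3.03, 3.03], [-0.79, 2.21], [0.23, 2.52], [-1.04, 4.18], [0, 3.07], [-2.55, 2.55]. Speed limits (rad/s): [2.22, 2.22, 2.57, 3.14, 3.14, 3.14].

INTERFACE

Orientations are given as [roll, pitch, yaw] about the fixed x, y, z axes, in that order (R = Rz(yaw) Ry(pitch) Rx(roll)).
In Python, from cell import manip gives the robot as it stands.
- The arm moves only by the tool step_arm, never from a script. Its argument "commands" is one flat list of numbers, 7 for each row, row after row: the shift along the tool's x, y, z in m, then the turn, a rotation vector about the tool's x, y, z in degrees, then the finger opening in m, from 0 to 0.094. A call has 1 to 5 rows; each row shifts and turns the commanded pose from where the row before left it, along the tool's axes as they then stand; what a row does not reach is not made up. A row lasts 1/8 s, in which the tool goes at most 62.5 mm and 10.7 degrees, less where a joint would pass 70% of its speed; a pose out of reach is approached as far as the arm can. A call with a gripper value outside its range is refused whole. The fingers move at their own pace and stop on an object; "squeeze" is the grip in N (left out, the last holds). Time passes only in rows, so rows that do not move let the fingers close. It gives the time, the measured TCP pose, the force and the opening at its end, in the units of the state.
- manip.read_state(): the state, without advancing time (a new reading comes with each control period).
- manip.camera(name): name is "scene" or "side" or "wrist"; returns the picture (480x640x3 uint8, red, green, blue); there is no depth.
- manip.camera_model(name): a dict with "intrinsics" (3x3 intrinsics, pixels), "origin" and "orientation" of the camera in the world; the wrist camera has in their place "tool_from_camera" (4x4, takes a point from camera to tool coordinates, whose origin is the TCP and whose axes are the tool frame's). Camera axes: x right, y up, looking along -z (the intrinsics and any distortion apply to the point x, -y, -z); pixel columns grow to the right and rows downward; lengths in mm; the calibration is good to about 2 mm. A picture is of the moment at which its call begins: read the wrist's pose just before it. camera_model takes no time and is no camera call.
- manip.sign_off(): hands the job in, once; it reports no verdict.
Trained networks look in the newest picture that a camera, given by its name, has taken for a name from the list of things; names that differ only in an ending like _2 or _b are one class to them, and where a whole thing is asked for, a point or a joint stands for the part that bears it (a point fixed in the world has none). Each returns a list of dicts, best first, with "score" (0 to 1); they miss things now and then, are a little off and sometimes report something else, mostly with a low value. They report only what shows in the picture. A call takes as long as a camera call.
- manip.find_in(thing, camera): "centre" ([row, column] in pixels, amid what is visible of it).
- manip.outline_of(thing, camera): "pixels" (480x640 bool, what is visible of it) and "centre" ([row, column] in pixels, amid what is visible of it).
The state is a dict: "clock": time; "joints": joint angles; "qd": joint speeds; "effort": joint torques, N m; "eef_pos": TCP position; "eef_rot": TCP orientation; "wrist_force": force on the tool from outside, world axes, zero at the start; "moment": the same for the moment, N m; "finger_gap": finger opening in mm.
Only numpy, scipy, OpenCV 4.12 (cv2) and the standard library are available. Lean on these libraries where they do the work, as an engineer would, in place of code of your own. Each camera call takes 0.05 s, during which the arm holds its last target. There are 200 camera calls.

TASK

One of the two bolts fixing the vacuum manifold to its bench bracket has backed out: reach down into the narrow gap between bracket and pump, take that bolt's hex head firmly across its upright flats, bring it fully home against its rubber bush and hold it there from turning, so that a colleague can tighten the nut in front. Keep the flats about upright as you found them, and leave the pump, bottle, flask and spanner where they are. Finish while still gripping the head at home; do not let go.

Things in the scene. Friction and masses are not known exactly. Their poses are not given: they have to be found in the camera images.
- bracket: Fixed steel angle bracket: upright plate 6 mm thick, 300 mm wide, top edge at 176 mm; foot and aluminium manifold block (top at 170 mm, knobs 66 mm out) on the robot's side. Origin: bench level, middle of the plate's BACK face. x away from the robot, square to the plate, into the gap; y along the plate; z up; turned up to 0.25 rad. Bolts run along its x, 150 mm up, 75 mm left and right of middle.
- bolt_head (a point): Centre of the LOOSE bolt's yellow-zinc hex head (left or right, varies), behind the plate, 26 mm below its top edge: 19 mm across flats, 22 mm across corners, 8 mm thick along the bolt. Two flats stand upright (within 0.15 rad), facing along the bracket's y. x along the bolt, away from the robot; y, z turn with the head. Home: centre 16 mm behind the plate; found 8 to 14 mm further out.
- bolt: Black rubber bush on the loose bolt, 17 mm in diameter, 12 mm long, fixed to the plate's back face, rigid in effect; the head's underside meets its end when the bolt is home. Origin: on the bolt's axis at the plate's back face; axes as the bracket's. As found, bare 12 mm shank shows between bush and head.
- tight_head (a point): Centre of the same hex head of the other bolt, already tight and fixed (16 mm behind the plate); it needs nothing.
- bolt_out (a joint): How far the loose bolt has backed out, in m: 0 = fully home (head on bush), grows as the head moves away from the bracket along the bracket's x, 0.016 at most. Slides with a drag of about 3 N and stays where it is left.
- bolt_turn (a joint): Turn of the loose bolt about its axis (the bracket's x, right-handed), rad; 0 = two flats exactly upright. Turns easily (about 0.04 N m), so it settles square to flat fingers that close on it.
- pump: Diaphragm vacuum pump, blue and white box standing behind the bracket and square to it, 200 mm deep (its x), 300 mm wide (its y), 164 mm high with a low black carrying handle to 184 mm on its middle; 7 kg, loose on rubber feet. Origin on the bench under its middle; its front face is 100 mm nearer the bracket, leaving a gap of 54 to 62 mm behind the plate.
- bottle: Bystander: amber bottle with blue cap, 72 mm in diameter, 150 mm high, standing beside the bracket. Origin at the centre of its underside.
- flask: Bystander: stoppered glass conical flask, 84 mm in diameter, 132 mm high, standing beside the bracket. Origin at the centre of its underside.
- spanner: Bystander: steel spanner 180 mm long lying flat on the bench in front of the bracket. Origin at the centre of its underside.

How it is judged (in metres and radians):
At the end, for the whole second after the job is handed in: The loose bolt is home (less than 2 mm out) with its flats within 15 degrees of upright, and its head is between the finger pads, gripped with more than 20 N (grasp point within 12 mm of the head's centre along the bolt, 8 mm across it, 22 mm in all), all through the last second (value of joint bolt_out below 0.002 m and value of joint bolt_turn between -0.26 and 0.26 rad and contact force between the fingers and bolt_turn above 20 N and x of the grasp point in the frame of bolt_head between -0.012 and 0.012 m and y of the grasp point in the frame of bolt_head between -0.008 and 0.008 m and distance between the grasp point and bolt_head below 0.022 m); the arm keeps its last pose, push and grip.
It fails at once if the bolt is turned more than 15 degrees from upright flats (value of joint bolt_turn above 0.26 rad or value of joint bolt_turn below -0.26 rad).
It fails at once if the pump is shifted by more than 10 mm (distance of pump from where it was at the start of the episode above 0.01 m).
It fails at once if the bottle, flask or spanner is shifted by more than 20 mm or the bottle or flask is tipped (distance of any of bottle, flask, spanner from where it was at the start of the episode above 0.02 m or angle between any of bottle, flask's own z axis and vertical above 0.3 rad).
It also fails if it takes over 32 s, if anything falls off the work surface, if the arm or the gripper's body presses on something with over 40 N, if the wrist force passes 120 N, or if a joint passes its speed limit or range.

## Working session

There is one attempt and no reset: what is moved stays moved. The work goes in short steps, Python scripts to look and compute and a tool call to move; the robot and the scene stay as the last step left them, time stands still between calls to the robot, and variables do not carry over. Pictures are saved under pics/ and viewed, about 8 in all and at most 12, crops included, and the job is handed in when it is done.

Besides the shell and the picture viewer there is one more tool, called as a command line: name --argument value ..., lists and objects as JSON in quotes. step_arm: Moves the arm, as the interface text tells. Its arguments: {"type":"object","properties":{"commands":{"type":"array"},"squeeze":{"type":"number"}},"required":["commands"]}

```bash
mkdir -p pics; ls
cat > h.py <<'E'
import numpy as np, cv2
from scipy.spatial.transform import Rotation as R
from cell import manip
def tool():
    s=manip.read_state(); T=np.eye(4); T[:3,:3]=R.from_euler('xyz',s['eef_rot']).as_matrix(); T[:3,3]=s['eef_pos']; return T
def cam(name,T=None):
    m=manip.camera_model(name); K=np.array(m['intrinsics'])
    if 'tool_from_camera' in m: C=(tool() if T is None else T)@np.array(m['tool_from_camera'])
    else:
        C=np.eye(4); o=np.array(m['orientation']); C[:3,:3]=o if o.shape==(3,3) else R.from_euler('xyz',o).as_matrix(); C[:3,3]=m['origin']
    return K,C
def proj(p,K,C):
    p=np.atleast_2d(p); q=(p-C[:3,3])@C[:3,:3]; q=q*[1,-1,-1]; u=q@K.T; return u[:,:2]/u[:,2:]
def ray(rc,K,C):
    d=np.linalg.inv(K)@[rc[1],rc[0],1]; d=C[:3,:3]@(d*[1,-1,-1]); return C[:3,3],d/np.linalg.norm(d)
def onz(rc,z,K,C):
    o,d=ray(rc,K,C); return o+d*(z-o[2])/d[2]
def snap(name,f):
    T=tool(); im=manip.camera(name); cv2.imwrite('pics/'+f+'.png',im[:,:,::-1]); return im,T
E
python3 - <<'E'
from h import *
s=manip.read_state();print(s['clock'],s['eef_pos'],s['eef_rot'],manip.grip_depth)
for n in ['scene','side','wrist']:
    snap(n,n+'0'); m=manip.camera_model(n); print(n,m)
    for t in ['bracket','bolt_head','tight_head','bolt','pump','bottle','flask','spanner']:
        if n=='wrist':continue
        print(t,[(np.round(d['centre']),round(d['score'],2)) for d in manip.find_in(t,n)][:3])
a=cv2.imread('pics/scene0.png');b=cv2.imread('pics/side0.png')
E
```

```text
pics
0.0 [ 235.04974656 -496.95720297  204.88974812] [3.09136085 1.56965732 1.96235022] 18.8
scene {'intrinsics': array([[442.7786659 ,   0.        , 321.59698772],
       [  0.        , 442.7786659 , 239.26720414],
       [  0.        ,   0.        ,   1.        ]]), 'origin': array([1058.89660079,  290.36327077,  854.46187531]), 'orientation': array([ 0.65550216, -0.00518093,  2.02256331])}
bracket [(array([224., 293.]), 0.66), (array([198., 334.]), 0.24)]
bolt_head [(array([226., 295.]), 0.48)]
tight_head [(array([236., 308.]), 0.56)]
bolt [(array([199., 334.]), 0.58), (array([204., 252.]), 0.47)]
pump [(array([286., 235.]), 0.92)]
bottle [(array([311., 403.]), 0.77)]
flask [(array([197., 182.]), 0.7), (array([285., 236.]), 0.15)]
spanner [(array([196., 338.]), 0.59)]
side {'intrinsics': array([[600.98251936,   0.        , 319.61006892],
       [  0.        , 600.98251936, 246.63686727],
       [  0.        ,   0.        ,   1.        ]]), 'origin': array([ -40.93524373, 1101.39683026,  826.19352267]), 'orientation': array([ 1.03825178,  0.01277764, -2.65057422])}
bracket [(array(
[... 180 characters left out ...]
y([307., 249.]), 0.46)]
bottle [(array([308., 251.]), 0.71)]
flask [(array([214., 391.]), 0.76), (array([235., 327.]), 0.2)]
spanner [(array([288., 401.]), 0.69)]
wrist {'intrinsics': array([[341.67890516,   0.        , 315.34789676],
       [  0.        , 341.67890516, 241.77907253],
       [  0.        ,   0.        ,   1.        ]]), 'tool_from_camera': array([[ 5.33349598e-04,  2.54127456e-01, -9.67170591e-01,
        -1.78976055e+02],
       [-1.17074833e-03,  9.67170224e-01,  2.54126715e-01,
         7.41311687e+01],
       [ 9.99999172e-01,  9.96774969e-04,  8.13359145e-04,
         5.68861643e-01],
       [ 0.00000000e+00,  0.00000000e+00,  0.00000000e+00,
         1.00000000e+00]])}
```

View pics/scene0.png

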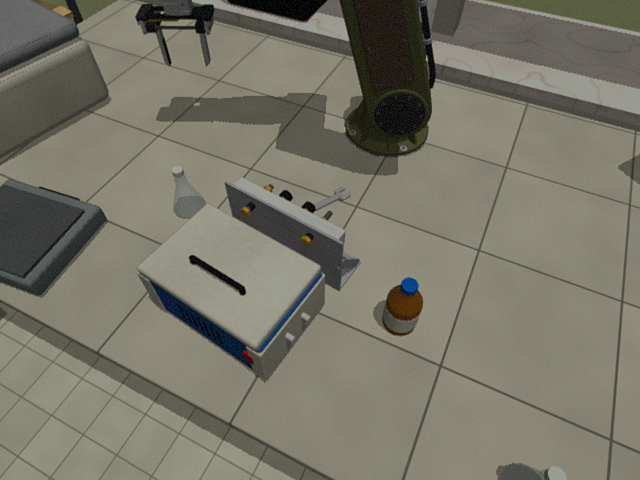

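View pics/side0.png

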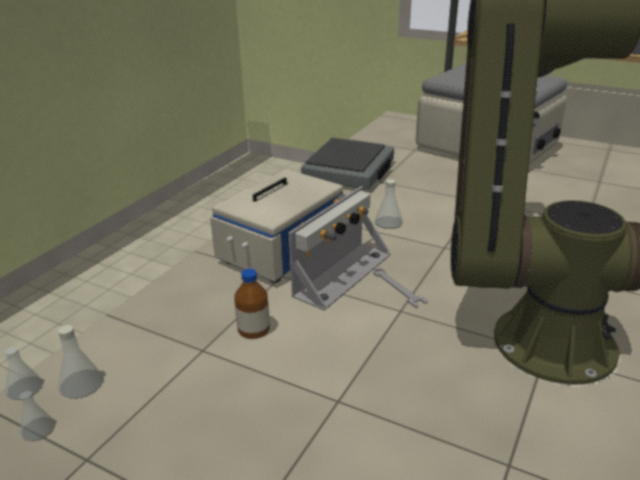

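The scene view shows the two heads near (row 209, col 248) and (239, 307), and the plate's top edge runs from about (181, 228) to (238, 344). I'll zoom in on that region.

Run:
```python
from h import *
im=cv2.imread('pics/scene0.png')[165:265,215:365]
cv2.imwrite('pics/z.png',cv2.resize(im,None,fx=5,fy=5,interpolation=cv2.INTER_CUBIC))
```

```text
(no output)
```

View pics/z.png

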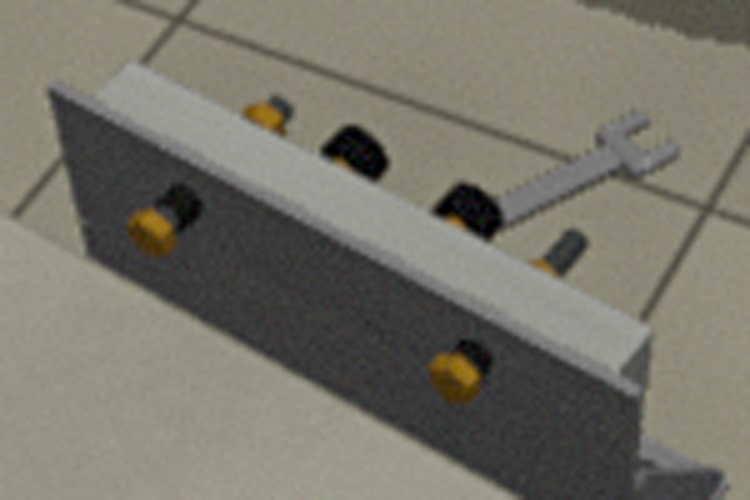

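The left head in the image stands further off its bush, so it is the loose one, on the robot's right. Next I'll fit the bracket pose.

```bash
cat > fit.py <<'E'
from h import *
from scipy.optimize import least_squares
K,C=cam('scene')
f=lambda x,y:(165+y/5,215+x/5)
A=onz(f(52,96),176,K,C);B=onz(f(635,394),176,K,C)
print('edge',A,B,np.linalg.norm(A-B))
u=(B-A)/np.linalg.norm(B-A);print('yaw',np.arctan2(-u[0],u[1]))
def pts(p):
    x,y,yaw,out=p; c,s=np.cos(yaw),np.sin(yaw)
    L=np.array([[0,-150,176],[0,150,176],[20+out,-75,150],[20,75,150]])  # head outer faces
    return np.c_[x+c*L[:,0]-s*L[:,1], y+s*L[:,0]+c*L[:,1], L[:,2]]
obs=np.array([f(52,96),f(635,394),f(150,236),f(453,380)])[:,::-1]
r=least_squares(lambda p:(proj(pts(p),K,C)-obs).ravel(),[A[0],0,0,11])
print('fit',r.x,r.fun)
x,y,yaw,out=r.x;c,s=np.cos(yaw),np.sin(yaw)
for n,l in [('home',(16,-75)),('head',(16+out,-75)),('tight',(16,75))]:
    print(n,x+c*l[0]-s*l[1],y+s*l[0]+c*l[1])
for t in ['pump','bottle','flask']:
    q=manip.find_in(t,'scene')[0]['centre']; print(t,onz(q,{'pump':164,'bottle':75,'flask':60}[t],K,C))
print(tool())
E
python3 fit.py
```

```text
edge [ 544.99873957 -183.26511983  176.        ] [580.6487616  105.71332088 176.        ] 291.1691317160591
yaw -0.12274549624199294
fit [ 5.60750571e+02 -4.05814150e+01 -1.29739573e-01  5.68819383e+00] [-1.43344976 -1.99182526  1.26782115  0.26423261  0.17323019  0.17541603
 -0.14475411  0.97364114]
home 566.9129077445311 -117.02110101298184
head 572.5532958341752 -117.75701625604262
tight 586.3192939823612 31.71824204455679
pump [744.73060732 -32.47925441 164.        ]
bottle [608.38048234 255.68448868  75.        ]
flask [ 540.87886736 -334.46152722   60.        ]
[[-2.02883189e-05  9.03985670e-01  4.27562754e-01  2.35150437e+02]
 [ 6.12554615e-05  4.27562754e-01 -9.03985668e-01 -4.97171658e+02]
 [-9.99999998e-01  7.85020432e-06 -6.40485889e-05  2.05415644e+02]
 [ 0.00000000e+00  0.00000000e+00  0.00000000e+00  1.00000000e+00]]
```

step_arm --commands '[-0.006,0,0,6.56,0,0,0.07,-0.006,0,0,6.56,0,0,0.07,-0.006,0,0,6.56,0,0,0.07,-0.006,0,0,6.56,0,0,0.07,-0.006,0,0,6.56,0,0,0.07]'

```text
clock: 1.72
eef_pos: [235.1, -497.2, 235.6]
eef_rot: [-2.988, 1.571, 1.59]
wrist_force: [0.4, -0.3, 0.2]
finger_gap: 70.0
```

step_arm --commands '[0,0.028,-0.042,0,0,0,0.07,0,0.028,-0.042,0,0,0,0.07,0,0.028,-0.042,0,0,0,0.07,0,0.028,-0.042,0,0,0,0.07,0,0.028,-0.042,0,0,0,0.07]'

```text
clock: 2.35
eef_pos: [402.2, -305.9, 235.6]
eef_rot: [0.913, 1.57, -0.789]
wrist_force: [0.0, -0.8, -0.3]
finger_gap: 70.0
```

step_arm --commands '[0,0.028,-0.042,0,0,0,0.07,0,0.028,-0.042,0,0,0,0.07,0,0.028,-0.042,0,0,0,0.07,0,0.028,-0.042,0,0,0,0.07,0,0.028,-0.042,0,0,0,0.07]'

```text
clock: 2.98
eef_pos: [568.5, -115.8, 235.5]
eef_rot: [1.224, 1.571, -0.477]
wrist_force: [0.3, -0.3, 0.4]
finger_gap: 70.1
```

step_arm --commands '[0,0,0,0,0,0,0.07,0,0,0,0,0,0,0.07]'

```text
clock: 3.22
eef_pos: [567.2, -117.6, 235.3]
eef_rot: [-1.224, 1.57, -2.925]
wrist_force: [-0.1, 0.7, 0.1]
finger_gap: 69.9
```

Run:
```python
from h import *
im,T=snap('wrist','w1');print(T, manip.read_state()['clock'])
K,C=cam('wrist',T)
for t in ['bolt_head','tight_head','bolt']:
    print(t,[(np.round(d['centre'],1),round(d['score'],2)) for d in manip.find_in(t,'wrist')][:3])
print(proj([[572.5,-117.8,150],[586.3,31.7,150]],K,C))
```

```text
[[-3.89685328e-04  9.91497801e-01 -1.30122862e-01  5.67194717e+02]
 [-8.57453326e-05 -1.30122904e-01 -9.91497868e-01 -1.17556139e+02]
 [-9.99999920e-01 -3.75214743e-04  1.35723295e-04  2.35304910e+02]
 [ 0.00000000e+00  0.00000000e+00  0.00000000e+00  1.00000000e+00]] 3.275
bolt_head [(array([244.8, 316.7]), 0.79), (array([352. , 282.8]), 0.45)]
tight_head [(array([252.4, 129.2]), 0.78)]
bolt [(array([259.9, 315.4]), 0.61)]
[[314.7330979  241.2013101 ]
 [128.12931127 248.34969137]]
```

View pics/w1.png

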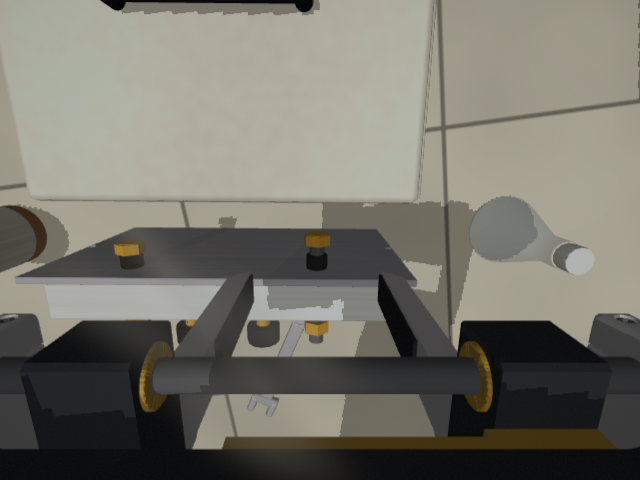

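```bash
cat > yel.py <<'E'
from h import *
import sys
def heads(im,K,C,box=(225,275)):
    hsv=cv2.cvtColor(im,cv2.COLOR_RGB2HSV); m=cv2.inRange(hsv,(12,130,60),(30,255,255)); m[:box[0]]=0;m[box[1]:]=0
    n,l,st,ce=cv2.connectedComponentsWithStats(m)
    out=[]
    for i in range(1,n):
        if st[i,4]<60: continue
        x,y,w,h=st[i,:4]; rc=(y+(h-1)/2,x+(w-1)/2)
        out.append((st[i],ce[i],onz(rc,150,K,C))); print(st[i],np.round(ce[i],1),np.round(out[-1][2],1))
    return out
if __name__=='__main__':
    im=cv2.imread('pics/w1.png')[:,:,::-1].copy()
    T=np.eye(4);T[:3,:3]=[[-3.9e-4,.9914978,-.1301229],[-8.6e-5,-.1301229,-.9914979],[-1,-3.75e-4,1.36e-4]];T[:3,3]=[567.19,-117.56,235.3]
    K,C=cam('wrist',T); heads(im,K,C)
    cv2.imwrite('pics/w1z.png',cv2.resize(im[220:290,290:430,::-1],None,fx=5,fy=5,interpolation=cv2.INTER_CUBIC))
    for rc in [(281,19),(282.5,415)]: print(onz(rc,176,K,C))
E
python3 yel.py
```

```text
[305 232  25  16 357] [316.9 239.1] [ 573.7 -119.8  150. ]
[114 242  26  15 292] [125.8 249.3] [585.9  33.1 150. ]
[577.77025915 103.30493284 176.        ]
[ 537.93618878 -188.55615356  176.        ]
```

View pics/w1z.png

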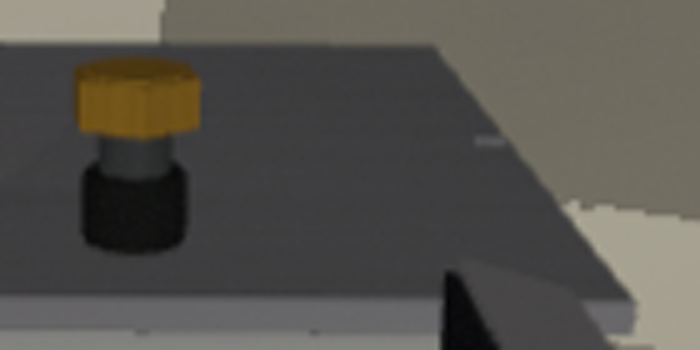

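step_arm --commands '[0.02,0.004,0.001,0.4,0,0,0.05,0.02,0.004,0,0,0,0,0.05,0.015,0.001,0,0,0,0,0.05,0,0,0,0,0,0,0.05,0,0,0,0,0,0,0.05]'

```text
clock: 4.05
eef_pos: [576.4, -119.7, 181.3]
eef_rot: [1.442, 1.57, -0.266]
wrist_force: [0.4, -0.0, -0.3]
finger_gap: 50.1
```

Run:
```python
from yel import *
im,T=snap('wrist','w2');print(T); K,C=cam('wrist',T)
for o in heads(im,K,C,(200,330)):
    print('tool offset',T[:3,:3].T@(o[2]-T[:3,3]))
print(manip.read_state()['clock'])
# jaw symmetry: projected midline at grasp depth
print(proj(T[:3,3],K,C))
```

```text
[[ 1.04215597e-03  9.90513847e-01 -1.37408996e-01  5.76439144e+02]
 [-2.84411772e-04 -1.37408771e-01 -9.90514386e-01 -1.19656819e+02]
 [-9.99999417e-01  1.07135122e-03  1.38512428e-04  1.81316217e+02]
 [ 0.00000000e+00  0.00000000e+00  0.00000000e+00  1.00000000e+00]]
[301 263  31  23 602] [315.9 273.7] [ 573.7 -119.8  150. ]
[ 67 274  41  24 709] [ 87.  285.6] [586.7  30.7 150. ]
tool offset [31.31341131 -2.6956532   0.45960987]
tool offset [  31.28410029  -10.55490075 -150.36432947]
4.1
[[315.26555243 288.73292573]]
```

View pics/w2.png

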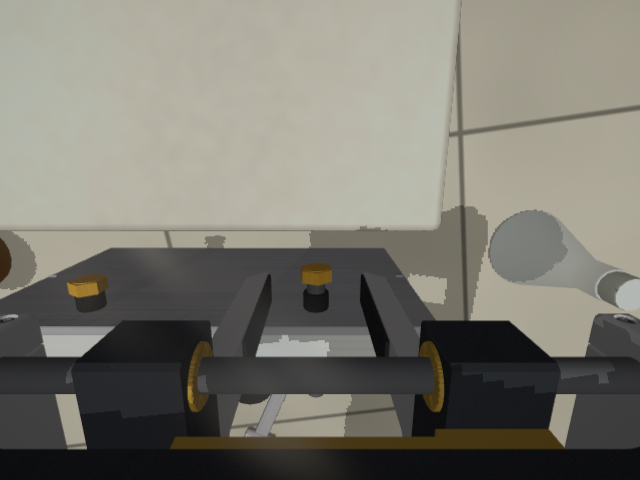

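The two heads measure 150.5 mm apart, which fits. The jaws are centred to within 0.5 mm, so I'll descend and close.

step_arm --commands '[0.015,0,0,0,0,0,0.05,0.015,0,0.0005,0,0,0,0.05,0.012,0,0,0,0,0,0.05,0.008,-0.001,0,0,0,0,0.05,0,0,0,0,0,0,0.05]'

```text
clock: 4.72
eef_pos: [575.0, -119.7, 129.8]
eef_rot: [-1.736, 1.57, 2.839]
wrist_force: [-0.3, -0.8, 0.4]
finger_gap: 49.8
```

step_arm --commands '[0,0,0,0,0,0,0.024,0,0,0,0,0,0,0.024,0,0,0,0,0,0,0.024,0,0,0,0,0,0,0.024]' --squeeze 20

```text
clock: 5.22
eef_pos: [575.3, -119.8, 130.6]
eef_rot: [1.455, 1.571, -0.253]
wrist_force: [0.5, -0.3, -0.5]
finger_gap: 23.8
```

Run:
```python
from yel import *
im,T=snap('wrist','w3');print(T); K,C=cam('wrist',T)
cv2.imwrite('pics/w3z.png',cv2.resize(im[260:400,220:410,::-1],None,fx=4,fy=4))
for o in heads(im,K,C,(200,400)):
    print('tool offset',T[:3,:3].T@(o[2]-T[:3,3]))
s=manip.read_state();print(s['clock'],s['wrist_force'])
```

```text
[[ 1.93363248e-04  9.90544806e-01 -1.37189466e-01  5.75269910e+02]
 [-5.00618301e-05 -1.37189458e-01 -9.90544825e-01 -1.19797806e+02]
 [-9.99999980e-01  1.98402920e-04  2.30610865e-05  1.30561316e+02]
 [ 0.00000000e+00  0.00000000e+00  0.00000000e+00  1.00000000e+00]]
[ 296  291   40   32 1085] [315.4 306.1] [ 573.7 -119.7  150. ]
[  4 304  47  24 431] [ 34.2 312.5] [589.1  27.3 150. ]
[251 342  13  58 341] [255.2 367.1] [541.  -83.5 150. ]
[367 342  15  58 425] [375.2 370.3] [ 532.4 -145.6  150. ]
tool offset [-19.43900033  -1.60899987   0.12720118]
tool offset [ -19.44337083   -6.46868547 -147.58166391]
tool offset [-19.44712218 -38.89661845 -31.26266479]
tool offset [-19.44568851 -38.95810617  31.43483522]
5.275 [-0.2197848  -0.05499464 -0.48655224]
```

View pics/w3z.png

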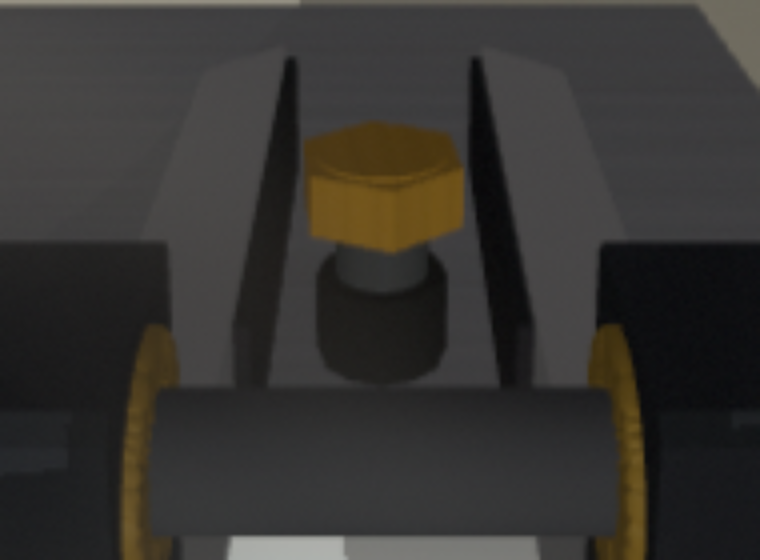

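The head sits centred between the pads with both flats facing them. I'll close and check the gap.

step_arm --commands '[0,0,0,0,0,0,0.016,0,0,0,0,0,0,0.012,0,0,0,0,0,0,0.01,0,0,0,0,0,0,0.01,0,0,0,0,0,0,0.01]' --squeeze 45

```text
clock: 5.9
eef_pos: [575.3, -119.7, 130.5]
eef_rot: [2.882, 1.571, 1.173]
wrist_force: [0.5, 2.5, 1.9]
finger_gap: 18.2
```

step_arm --commands '[0,-0.002,0,0,0,0,0.01,0,-0.002,0,0,0,0,0.01,0,-0.002,0,0,0,0,0.01,0,0,0,0,0,0,0.01]'

```text
clock: 6.4
eef_pos: [569.0, -118.8, 130.4]
eef_rot: [-1.943, 1.57, 2.631]
wrist_force: [1.7, 4.4, 1.4]
finger_gap: 18.2
```

step_arm --commands '[0,-0.001,0,0,0,0,0.01,0,-0.001,0,0,0,0,0.01,0,0,0,0,0,0,0.01]'

```text
clock: 6.78
eef_pos: [567.3, -118.6, 130.5]
eef_rot: [2.867, 1.571, 1.159]
wrist_force: [2.3, 4.0, 1.3]
finger_gap: 18.6
```

step_arm --commands '[0,-0.001,0,0,0,0,0.01,0,0,0,0,0,0,0.01]'

```text
clock: 7.02
eef_pos: [567.1, -118.6, 130.6]
eef_rot: [1.596, 1.569, -0.112]
wrist_force: [10.1, 2.3, -2.4]
finger_gap: 18.1
```

step_arm --commands '[0,-0.001,0,0,0,0,0.01,0,0,0,0,0,0,0.01]'

```text
clock: 7.28
eef_pos: [567.0, -118.6, 130.6]
eef_rot: [1.571, 1.566, -0.138]
wrist_force: [16.9, 2.6, -7.4]
finger_gap: 18.2
```

Force rises with no further travel after 8.3 mm. I'll check that the head is on its bush.

Run:
```python
from yel import *
im,T=snap('wrist','w4'); K,C=cam('wrist',T)
cv2.imwrite('pics/w4z.png',cv2.resize(im[260:400,220:410,::-1],None,fx=4,fy=4))
for o in heads(im,K,C,(200,338)):
    print('tool offset',T[:3,:3].T@(o[2]-T[:3,3]))
s=manip.read_state();print(s['clock'],s['wrist_force'],s['finger_gap'])
```

```text
[  0 290  48  25 991] [ 23.2 302.3] [588.2  27.7 150. ]
[ 297  290   38   33 1057] [315.4 305.8] [ 565.5 -118.5  150. ]
tool offset [ -19.34930253    0.98321862 -147.8193741 ]
tool offset [-19.36017841  -1.36961348   0.1281886 ]
7.325 [17.24441298  1.99753786 -7.11752321] 18.362695662630173
```

View pics/w4z.png

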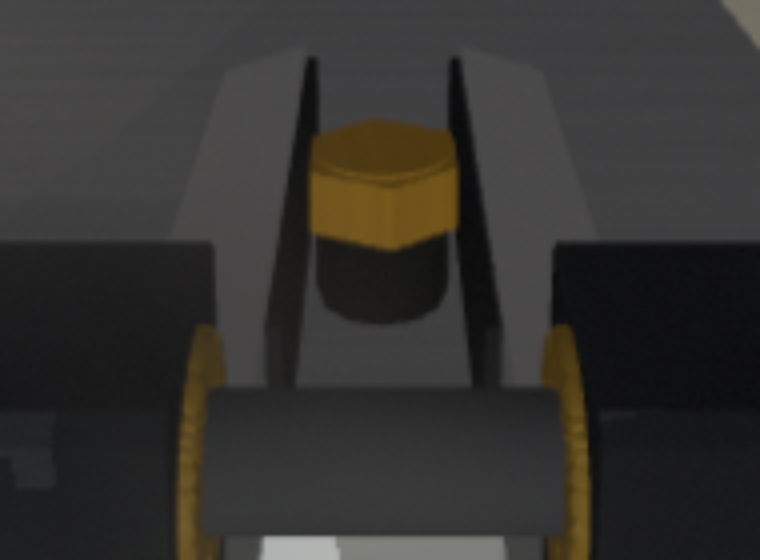

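The head rests on the bush, no shank shows, and the flats are square in the pads. I'll hold for a moment and hand in.

step_arm --commands '[0,0,0,0,0,0,0.01,0,0,0,0,0,0,0.01,0,0,0,0,0,0,0.01]' --squeeze 50

```text
clock: 7.7
eef_pos: [567.0, -118.6, 130.6]
eef_rot: [1.559, 1.566, -0.149]
wrist_force: [16.8, 1.3, -7.5]
finger_gap: 18.4
```

Run:
```python
from h import *
s=manip.read_state();print(s['clock'],s['wrist_force'],s['finger_gap'],s['eef_pos']);print(manip.sign_off())
```

```text
7.7 [16.82872116  1.28863527 -7.54347835] 18.37972541420542 [ 566.96170835 -118.61564582  130.62329959]
the job is handed in; nothing more can be done
None
```

I gripped the loose bolt, the one on the robot's right, across its upright flats and pushed it about 8.3 mm until it stopped against its bush. I handed the job in at 7.7 s, still gripping the head with the grip set to 50 N.

- **Bolt home:** the last close-up shows no bare shank between head and bush. Pushing further only raised the force, to a steady 17 N or so along the bolt.
- **Grip:** the gripper reads an opening of about 18.4 mm on the 19 mm flats. By image measurement the grasp point is about 1.4 mm off the head's centre along the bolt and 0.1 mm across it.
- **Flats:** they look square in the pads in the last picture. I did not measure the turn angle as a number.
- **Out distance:** before gripping, the pictures put the bolt 5.7 to 10 mm out; the 8.3 mm of travel lies within that spread.
- **Other objects:** wrist forces stayed below about 20 N in every reading. The pump and flask looked undisturbed in the wrist views on the way down. I did not re-measure the pump, bottle, flask or spanner afterwards.

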